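Lock a cabinet leg and snap its foot on

ROBOT

A 6-joint arm with a two-finger parallel gripper is mounted at the origin on a cart in front of the work surface, level with it; the furniture and walls round the work are solid. World frame = base frame: x ahead of the robot, y to its left, z up, the work surface at z = 0. Lengths are in m, angles in rad, forces in N, time in s.
With the tool pointing down it reaches from about 0.35 to 0.975 m from the base axis. Payload 4.9 kg.
Tool frame: the origin (TCP) lies midway between the tips of the shut fingers; the grasp point (between the pads) lies tcp_to_grasp behind it (tcp_to_grasp is the distance from the TCP to the grasp point, in m); z points along the fingers, y is the direction in which the jaws open and shut (so a half turn about z gives the same grasp; the last joint's range is limited). The gripper opens to 85 mm and grips with 20 to 120 N. Pads are 22 mm wide; open, the fingers measure 114 mm over their backs; the gripper's body (76 mm by 85 mm) begins 54 mm behind the grasp point. The pads swing forward as they close: fully open they stand 13 mm farther back than shut.
Start: joints at [1.231, 0.053, 1.613, -0, 1.476, -0.119], TCP at [0.137, 0.61, 0.231] pointing down, gripper open.
Joint ranges: [-3.01, 3.01], [-1.01, 2.22], [0.06, 2.58], [-1.02, 4.17], [0.09, 2.62], [-3.14, 3.14]. Speed limits (rad/s): [2.57, 2.57, 3.14, 3.14, 3.14, 3.14].

INTERFACE

Orientations are given as a rotation vector (axis times angle).
In Python, from rig import * gives the robot as it stands.
- The arm moves only by the tool step_arm, never from a script. Its argument "commands" is a list that holds one entry, the list of rows, each a list of 5 numbers: the closure, from 0 (fully open) to 1 (shut), then the shift along the tool's x, y, z in mm, then the turn about the tool's z in rad. A call has 1 to 10 rows; each row shifts and turns the commanded pose from where the row before left it, along the tool's axes as they then stand; what a row does not reach is not made up. A row lasts 1/12 s, in which the tool goes at most 41.7 mm and 7.16 degrees, less where a joint would pass 70% of its speed; a pose out of reach is approached as far as the arm can. A call is refused whole if a number of a shift passes 41.7 or a number of a turn 0.125, either way. A call with a gripper value outside its range is refused whole. The fingers move at their own pace and stop on an object; "grip_force" is the grip in N (left out, the last holds). Time passes only in rows, so rows that do not move let the fingers close. It gives the time, the measured TCP pose, the force and the opening at its end, in the units of the state.
- read_state(): the state, without advancing time (a new reading comes with each control period).
- grab_frame(name): name is "side" or "top" or "wrist"; returns the picture (420x560x3 uint8, red, green, blue); there is no depth.
- camera_model(name): a dict with "fx", "fy", "cx", "cy" (pixels), "dist_coeffs" ([k1, k2, p1, p2, k3] as OpenCV has them; the pictures are not rectified), "R" (3x3) and "t" (3): a world point X has camera coordinates R X + t. Camera axes: x right, y down, z forward; pixel columns grow to the right and rows downward; lengths in m; the calibration is good to about 2 mm. A picture is of the moment at which its call begins: read the wrist's pose just before it. camera_model takes no time and is no camera call; for the wrist camera it gives the pose at the moment of the call.
- job_done(): hands the job in, once; it reports no verdict.
The state is a dict: "t": time; "joint_pos": joint angles; "qvel": joint speeds; "joint_torque": joint torques, N m; "tool_pos": TCP position; "tcp_rot": TCP orientation; "force": force on the tool from outside, world axes, zero at the start; "wrist_torque": the same for the moment, N m; "grip_width": opening from 0.0 (shut) to 1.0 (fully open).
Only numpy, scipy, OpenCV 4.12 (cv2) and the standard library are available. Lean on these libraries where they do the work, as an engineer would, in place of code of your own. Each camera call takes 0.05 s, during which the arm holds its last target.

TASK

Get the cabinet leg ready: turn the orange lock ring by its tab clockwise (seen from above) from the black mark all the way to the green mark, where it stops. Then fetch the black foot and press it, mouth down, straight onto the leg's stud until it clicks, and keep pressing after the click so that its rim sits flush on the leg's shoulder. Finish while still holding the foot down firmly with the gripper (do not let go), with the ring still locked and the tape measure, masking tape and sanding block left where they are.

Things in the scene. Friction and masses are not known exactly. Their poses are not given: they have to be found in the camera images.
- leg_seat (a point): Fixed white cabinet leg standing on a chipboard panel (245 x 130 x 18 mm) fixed on the bench. This point: centre of the leg's flat round shoulder (48 mm across, 48 mm above the bench), on the leg's axis, where the foot's rim comes to rest. z up, x along the panel's length. About z, anticlockwise from x, the black mark lies at 190 degrees and the green one at 115.5, 65 mm out.
- stud_tip (a point): Tip of the leg's upright stud, 33 mm above the shoulder on the same axis. The stud is 20 mm thick, its last 6 mm coned to 12 mm. Four sprung balls stick out 4 mm from its sides, centres 12 mm above the shoulder. They catch the foot's inner bead: the foot meets them with its rim about 13 mm above the shoulder, needs about 11 N of push to pass, and clicks (is then drawn down by about 7 N) with about 7 mm to go.
- lock_ring (a joint): Turn of the captive orange lock ring (68 mm across) round the foot of the leg, rad: 0 with its tab at the black mark (open), 1.30 at the green mark (locked), stop at 1.34. It grows clockwise seen from above: tab direction = 190 degrees minus the value. A light rubbing friction (about 1 N at the tab) holds it where it is left.
- lock_tab (a point): Centre of the top of the ring's orange upright tab: 10 mm thick across (tangentially), 20 mm long (radially), 54 mm from the leg's axis, top 52 mm above the bench and 34 mm above the panel. x points outward from the leg's axis, z up. The tab starts 9 mm above the panel. Turned, it keeps its height.
- foot_center (a point): Centre, half-way up, of the loose black round foot (a cap 40 mm across, 44 mm tall, blue top, about 30 g), standing on the bench, closed top up, mouth down; z points to its top, the rim is 22 mm below this point. Bore 30 mm, 36 mm deep, with an inner bead 23 mm across near the rim. Fully home, this point is 22 mm above the shoulder; at the end hold it down with over 5 N (10 to 25 N is good).
- tape_measure: Yellow tape measure, 60 x 80 x 66 mm, standing on the bench, origin under its centre; leave alone.
- masking_tape: Roll of cream masking tape lying flat, 101 mm across, 25 mm high, origin under its centre; leave alone.
- sanding_block: Brown sanding block, 126 x 97 x 24 mm, origin under its centre; leave alone.
Mind the look-alikes: they are no part of the job. There is more than one size of the part that bears foot_center; the job needs the smallest.

How it is judged:
On the way, in this order (a step that is already met when the one before it is completed fails the run):
1. the lock ring is turned to its green mark while the foot is still off the leg (value of joint lock_ring above 1.18 rad and distance between foot_center and leg_seat above 0.06 m), for 0.2 s.
2. the foot is clicked home on the stud (z of foot_center in the frame of leg_seat below 0.0245 m and horizontal distance between foot_center and leg_seat below 0.004 m), for 0.2 s.
At the end, for the whole second after the job is handed in: The ring is at its green mark (joint above 1.18); the foot is clicked home upright (tilt under 0.08 rad), rim within 2.5 mm of the shoulder, centred within 4 mm; the fingers are still on the foot (over 3 N) and it is pressed on the leg with more than 5 N (all of step 2 and value of joint lock_ring above 1.18 rad and z of foot_center in the frame of leg_seat above 0.019 m and angle between foot_center's own z axis and vertical below 0.08 rad and contact force between foot and panel above 5 N and contact force between the fingers and foot above 3 N); the arm keeps its last pose, push and grip.
It fails at once if the tape measure, masking tape or sanding block is shifted by more than 2 cm (distance of any of tape_measure, masking_tape, sanding_block from where it was at the start of the episode above 0.02 m).
It also fails if it takes over 53 s, if anything falls off the work surface, if the arm or the gripper's body presses on something with over 40 N, if the wrist force passes 120 N, or if a joint passes its speed limit or range.

## Working session

There is one attempt and no reset: what is moved stays moved. The work goes in short steps, Python scripts to look and compute and a tool call to move; the robot and the scene stay as the last step left them, time stands still between calls to the robot, and variables do not carry over. Pictures are saved under pics/ and viewed, and the job is handed in when it is done.

Besides the shell and the picture viewer there is one more tool, called after "Emit:" by a JSON object that holds its "api" and its "payload", one argument or row to a line. step_arm: Moves the arm, as the interface text tells. Its arguments: {"type":"object","properties":{"commands":{"type":"array","items":{"type":"array","items":{"type":"array","items":{"type":"number"}}}},"grip_force":{"type":"number"}},"required":["commands"]}

```bash
ls; mkdir -p pics
python3 - <<'E'
from rig import *
import cv2
print(read_state())
for n in ["side","top","wrist"]:
    m=camera_model(n); print(n,{k:(v if not hasattr(v,'round') else v.round(4).tolist()) for k,v in m.items()})
    im=grab_frame(n); cv2.imwrite(f"pics/{n}0.png",im[:,:,::-1])
E
```

```text
pics
{'t': 0.0, 'joint_pos': array([ 1.23099095e+00,  5.33454994e-02,  1.61431043e+00, -4.34266551e-06,
        1.47599649e+00, -1.19012004e-01]), 'qvel': array([-0.00087334,  0.00117865,  0.00016305, -0.00088426, -0.00039065,
       -0.00174854]), 'joint_torque': array([ 7.08883199e-04, -3.93680406e+01, -3.70170665e+01, -8.78251353e-05,
        7.01928380e-03, -1.24505837e-05]), 'tool_pos': array([0.13667427, 0.60922823, 0.23006025]), 'tcp_rot': array([-0.34606541, -3.12200526,  0.00315178]), 'force': array([ 0.85428675, -0.31895991,  0.43553536]), 'wrist_torque': array([-0.00504155, -0.05980604, -0.03284059]), 'grip_width': 1.0005135369266156}
side {'fx': 498.6928122067321, 'fy': 498.6928122067321, 'cx': 280.6815474449257, 'cy': 208.2454043027677, 'dist_coeffs': [0.0353, 0.0, 0.0, 0.0, 0.0], 'R': [[0.9997, -0.0086, 0.0208], [0.0145, -0.4627, -0.8864], [0.0172, 0.8865, -0.4624]], 't': [-0.5124, -0.0404, 1.473]}
top {'fx': 390.39644872875596, 'fy': 390.39644872875596, 'cx': 275.4329907284207, 'cy': 210.4039313000406, 'dist_coeffs': [-0.115, 0.0, 0.0, 0.0, 0.0], 'R': [[-0.0141, -0.9998, -0.0171], [-0.9993, 0.0147, -0.0346], [0.0349, 0.0166, -0.9993]], 't': [-0.237, 0.518, 0.9474]}
wrist {'fx': 326.11131332541476, 'fy': 326.11131332541476, 'cx': 277.49153518984207, 'cy': 214.44130577298662, 'dist_coeffs': [-0.0246, 0.0, 0.0, 0.0, 0.0], 'R': [[0.2185, 0.9758, -0.0026], [0.94, -0.2098, 0.269], [0.262, -0.0613, -0.9631]], 't': [-0.6232, -0.0348, 0.3788]}
```

View pics/side0.png

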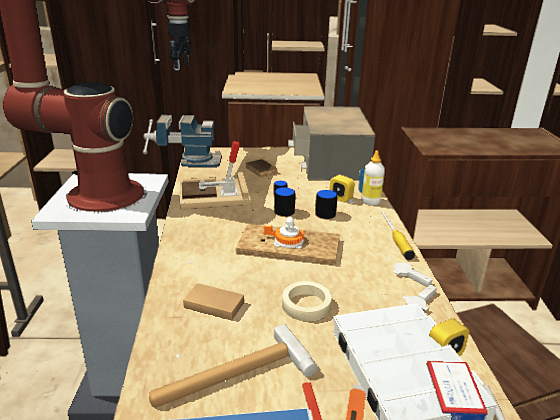

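View pics/top0.png

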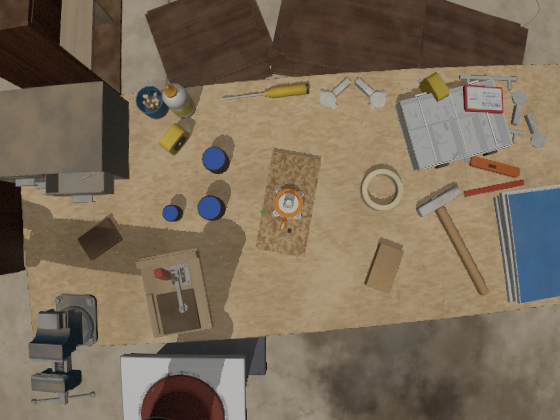

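View pics/wrist0.png

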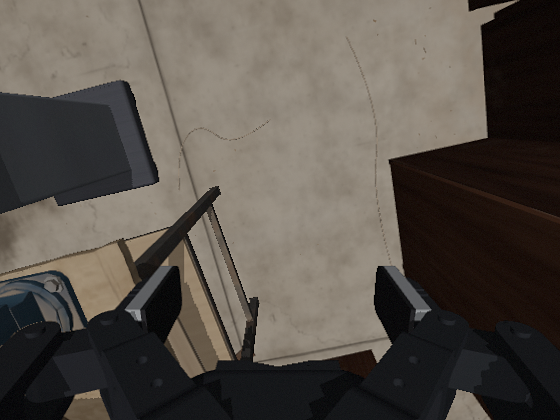

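The top view has three blue-capped black feet at (215,159), (210,208) and (172,213). There is also a blue tin at (152,101). (172,213) looks smallest. I'll check it with close crops.

Run:
```python
import cv2,numpy as np
t=cv2.imread('pics/top0.png'); s=cv2.imread('pics/side0.png')
a=cv2.resize(t[140:270,150:330],None,fx=4,fy=4,interpolation=cv2.INTER_CUBIC)
b=cv2.resize(s[165:275,220:360],None,fx=5,fy=5,interpolation=cv2.INTER_CUBIC)
cv2.imwrite('pics/tc.png',a);cv2.imwrite('pics/sc.png',b)
```

```text
(no output)
```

View pics/tc.png

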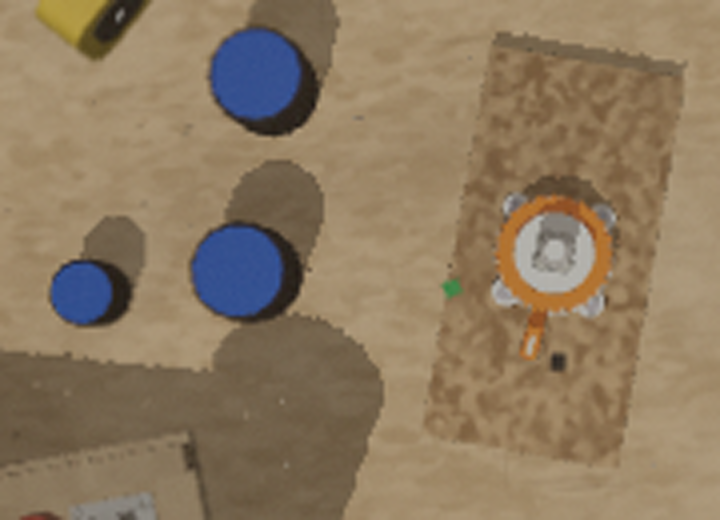

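View pics/sc.png

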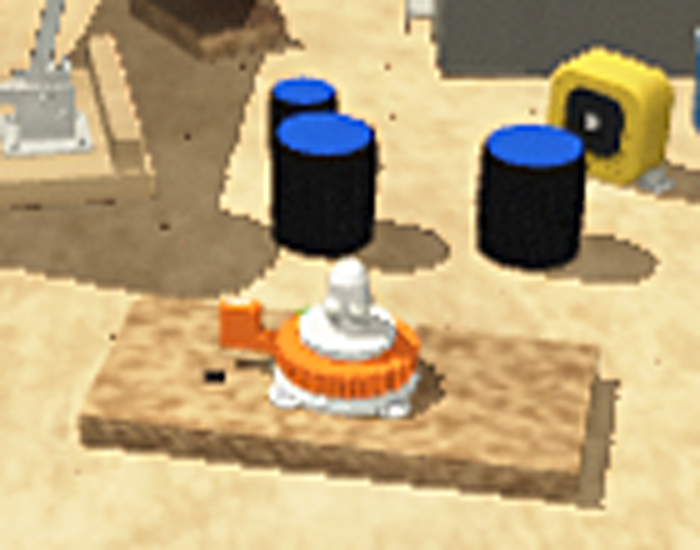

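Four things could pass for the foot: the small one at (172,213), the big ones at (210,208) and (215,159), and the blue tin at (152,101). The crops confirm that (172,213) is the smallest, and it is at (281,185) in the side view. The tab is at about (282,224) and the black mark at (289,230). Next I'll triangulate.

```bash
cat > h.py <<'E'
import cv2,numpy as np
from rig import *
def ray(m,px):
    K=np.array([[m['fx'],0,m['cx']],[0,m['fy'],m['cy']],[0,0,1]])
    u=cv2.undistortPoints(np.array([[px]],float),K,np.array(m['dist_coeffs'],float))[0,0]
    R=np.array(m['R']);t=np.array(m['t'])
    d=R.T@np.array([u[0],u[1],1]); return -R.T@t,d/np.linalg.norm(d)
def onz(m,px,z):
    o,d=ray(m,px); return o+d*(z-o[2])/d[2]
def tri(rays):
    A=0;b=0
    for o,d in rays:
        P=np.eye(3)-np.outer(d,d);A=A+P;b=b+P@o
    X=np.linalg.solve(A,b)
    return X,[np.linalg.norm((np.eye(3)-np.outer(d,d))@(X-o)) for o,d in rays]
def proj(m,X):
    K=np.array([[m['fx'],0,m['cx']],[0,m['fy'],m['cy']],[0,0,1]])
    return cv2.projectPoints(np.array([X],float),cv2.Rodrigues(np.array(m['R']))[0],np.array(m['t'],float),K,np.array(m['dist_coeffs'],float))[0][0,0]
def blobs(im,lo,hi,roi,amin=8):  # im RGB
    h=cv2.cvtColor(im,cv2.COLOR_RGB2HSV); k=cv2.inRange(h,np.array(lo),np.array(hi))
    r=np.zeros_like(k);x0,y0,x1,y1=roi;r[y0:y1,x0:x1]=k[y0:y1,x0:x1]
    n,l,s,c=cv2.connectedComponentsWithStats(r)
    return [(c[i].round(2).tolist(),s[i].tolist()) for i in range(1,n) if s[i][4]>=amin],l
E
python3 - <<'E'
from h import *
t=cv2.imread('pics/top0.png')[:,:,::-1].copy(); s=cv2.imread('pics/side0.png')[:,:,::-1].copy()
mt=camera_model('top');ms=camera_model('side')
B=((105,120,70),(125,255,255))
print(blobs(t,*B,(150,140,240,230))[0]);print(blobs(s,*B,(260,175,345,225))[0])
O=((6,170,120),(20,255,255))
print('or',blobs(t,*O,(260,180,320,250),3)[0]);print(blobs(s,*O,(250,210,320,260),3)[0])
print('gr',blobs(t,(45,100,60),(75,255,255),(240,180,320,250),2)[0])
for z in(0.044,):print(onz(mt,(172,213),z))
E
```

```text
[([213.46, 158.17], [203, 148, 22, 22, 380]), ([209.0, 207.34], [198, 197, 23, 22, 392]), ([169.88, 212.73], [163, 206, 15, 15, 179])]
[([280.2, 182.96], [275, 181, 12, 5, 51]), ([284.25, 191.18], [275, 187, 20, 9, 140]), ([326.68, 193.76], [317, 190, 20, 9, 136])]
or [([287.52, 204.95], [274, 189, 29, 38, 277]), ([282.67, 228.67], [282, 228, 2, 2, 3])]
[([283.29, 235.56], [264, 225, 40, 20, 331])]
gr [([262.55, 211.64], [261, 210, 4, 4, 11])]
[0.51063167 0.00115789 0.044     ]
```

Run:
```python
from h import *
np.set_printoptions(precision=4,suppress=True)
mt=camera_model('top');ms=camera_model('side')
P=lambda a,b:tri([ray(mt,a),ray(ms,b)])
print('small',P((169.88,212.73),(280.3,183.2)))
print('big1',P((209,207.3),(284.5,191.3)),'big2',P((213.5,158.2),(326.7,193.8)))
# tab top centre, stud tip
c=lambda x,y:(150+(x+.5)/4-.5,140+(y+.5)/4-.5); d=lambda x,y:(220+(x+.5)/5-.5,165+(y+.5)/5-.5)
print('tab',P(c(533,335),d(240,304)))
print('tip',P(c(553,253),d(350,262)))
print('sh',onz(mt,c(553,255),.048),'blackmark',onz(mt,c(558,361),.018),onz(ms,d(214,376),.018),'green',onz(mt,(262.5,211.6),.018))
```

```text
small (array([0.511 , 0.0068, 0.0425]), [np.float64(0.00042446100278535273), np.float64(0.00042446100278509854)])
big1 (array([ 0.5214, -0.0917,  0.0634]), [np.float64(0.0005336545230541468), np.float64(0.0005336545230542597)]) big2 (array([ 0.6362, -0.1028,  0.0631]), [np.float64(9.357835364347012e-05), np.float64(9.357835364332378e-05)])
tab (array([ 0.4797, -0.2621,  0.0515]), [np.float64(0.0027139235687087247), np.float64(0.0027139235687087255)])
tip (array([ 0.5292, -0.274 ,  0.0823]), [np.float64(0.000760749490059684), np.float64(0.000760749490059808)])
sh [ 0.5291 -0.2745  0.048 ] blackmark [ 0.4666 -0.277   0.018 ] [ 0.4647 -0.2752  0.018 ] green [ 0.5117 -0.2133  0.018 ]
```

Run:
```python
from h import *
import rig
np.set_printoptions(precision=4,suppress=True)
mt=camera_model('top');ms=camera_model('side')
P=lambda a,b:tri([ray(mt,a),ray(ms,b)])
print('handle',P((160,272),(236,144)))
print('box near corner top',P((128,179),(309,146)), P((128,87),(373,137)),P((1,85),(360,107)))
print('vise',P((95,300),(214,122)))
print([x for x in dir(rig) if not x.startswith('_')]); print(getattr(rig,'tcp_to_grasp',None))
print(cv2.Rodrigues(read_state()['tcp_rot'])[0])
```

```text
handle (array([ 0.3847, -0.0075,  0.1672]), [np.float64(0.0007145359576395401), np.float64(0.0007145359576395059)])
box near corner top (array([0.5889, 0.0735, 0.1344]), [np.float64(0.0057493170162418936), np.float64(0.005749317016241832)]) (array([0.7783, 0.0631, 0.1692]), [np.float64(0.0018631044242947365), np.float64(0.0018631044242946916)]) (array([0.7932, 0.3655, 0.1741]), [np.float64(0.006625501400490715), np.float64(0.006625501400490711)])
vise (array([0.3191, 0.1261, 0.1852]), [np.float64(0.010257026955434005), np.float64(0.010257026955433917)])
['PlanningError', 'camera_model', 'grab_frame', 'job_done', 'read_state', 'tcp_to_grasp']
0.0187
[[-0.9757  0.219  -0.0005]
 [ 0.219   0.9757 -0.0015]
 [ 0.0002 -0.0016 -1.    ]]
```

Emit:
{"api": "step_arm", "payload": {
  "commands": [
    [[0, 0, 0, -35], [0, 0, 0, -35]]
  ]
}}

```text
validation failed for argument at $.co...
```

Emit:
{"api": "step_arm", "payload": {
  "commands": [
    [[0, 0, 0, -35, 0], [0, 0, 0, -35, 0], [0, 0, 0, -30, 0], [0, -23, -26, 0, 0], [0, -23, -26, 0, 0], [0, -23, -26, 0, 0], [0, -23, -26, 0, 0], [0, -23, -26, 0, 0], [0, -23, -26, 0, 0], [0, -23, -26, 0, 0]]
  ]
}}

```text
t: 0.98
tool_pos: [0.2544, 0.3954, 0.3309]
tcp_rot: [-0.345, -3.122, 0.001]
force: [1.3, -0.6, 1.1]
grip_width: 1.0
```

Emit:
{"api": "step_arm", "payload": {
  "commands": [
    [[0, -23, -26, 0, 0], [0, -23, -26, 0, 0], [0, -23, -26, 0, 0], [0, -23, -26, 0, 0], [0, -23, -26, 0, 0], [0, -23, -26, 0, 0], [0, -23, -26, 0, 0], [0, -23, -26, 0, 0], [0, -23, -26, 0, 0], [0, -23, -26, 0, 0]]
  ]
}}

```text
t: 1.82
tool_pos: [0.4219, 0.0912, 0.3311]
tcp_rot: [0.346, 3.122, 0.0]
force: [-0.1, 1.1, 0.1]
grip_width: 0.996
```

Emit:
{"api": "step_arm", "payload": {
  "commands": [
    [[0, -23, -26, 0, 0], [0, -23, -26, 0, 0], [0, 0, 0, 0, 0], [0, 0, 0, 0, 0]]
  ]
}}

```text
t: 2.15
tool_pos: [0.4552, 0.0308, 0.3306]
tcp_rot: [-0.351, -3.12, -0.0]
force: [-0.4, -0.1, 0.1]
grip_width: 1.0
```

Run:
```python
from h import *
m=camera_model('wrist');im=grab_frame('wrist');cv2.imwrite('pics/w1.png',im[:,:,::-1]);np.save('w1.npy',m,allow_pickle=True)
B=((105,120,70),(125,255,255))
print(blobs(im,*B,(0,0,560,420),60)[0]); print(proj(m,(0.511,.0068,.0425)),proj(m,(.5214,-.0917,.0634)))
```

```text
[([270.22, 220.48], [257, 208, 27, 26, 528]), ([200.19, 247.49], [181, 230, 39, 36, 1095]), ([215.46, 321.68], [198, 307, 36, 31, 879])]
[270.07706055 220.38657374] [200.14752745 247.60776259]
```

View pics/w1.png

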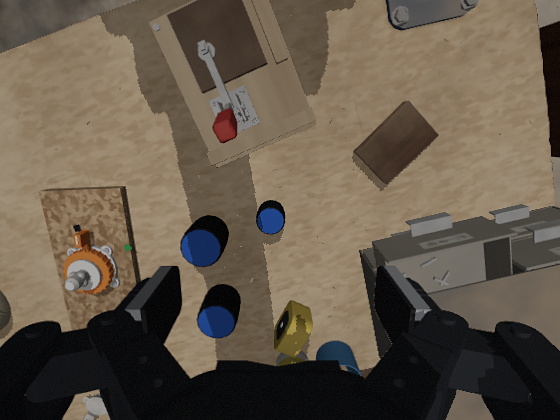

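Both estimates agree to within a millimetre. The small foot is at (270,220) in the wrist view, clearly smaller than the two at (200,247) and (215,322). Next I'll move to the leg with the fingers closing.

Emit:
{"api": "step_arm", "payload": {
  "commands": [
    [[1, -9, -31, 8, 0], [1, -9, -31, 8, 0], [1, -9, -31, 8, 0], [1, -9, -31, 8, 0], [1, -9, -31, 8, 0], [1, -9, -31, 8, 0], [1, -9, -31, 8, 0], [1, -9, -31, 8, 0], [1, -9, -31, 8, 0], [1, -9, -31, 8, 0]]
  ]
}}

```text
t: 3.03
tool_pos: [0.4754, -0.29, 0.2512]
tcp_rot: [0.342, 3.122, 0.0]
force: [-0.1, 0.9, 0.2]
grip_width: -0.002
```

Emit:
{"api": "step_arm", "payload": {
  "commands": [
    [[1, 0, 0, 0, 0], [1, 0, 0, 0, 0], [1, 0, 0, 0, 0]]
  ]
}}

```text
t: 3.28
tool_pos: [0.4754, -0.2887, 0.2514]
tcp_rot: [0.344, 3.123, 0.001]
force: [0.1, -0.5, -0.2]
grip_width: 0.003
```

Run:
```python
from h import *
m=camera_model('wrist');im=grab_frame('wrist');cv2.imwrite('pics/w2.png',im[:,:,::-1]);np.save('w2.npy',m,allow_pickle=True)
print(read_state()['tool_pos'])
for p in [(.529,-.274,.081),(.4797,-.2621,.052),(.529,-.274,.048)]:print(proj(m,p))
```

```text
[ 0.47549587 -0.28857326  0.25182274]
[303.55327518 243.04799754]
[303.34821803 188.69138711]
[301.29064025 232.61636475]
```

View pics/w2.png

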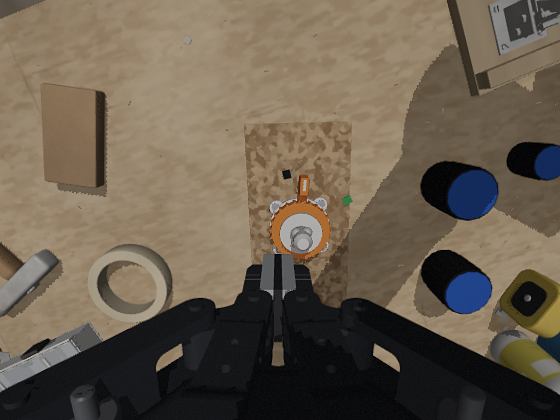

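Run:
```python
import cv2
im=cv2.imread('pics/w2.png')
cv2.imwrite('pics/w2c.png',cv2.resize(im[165:265,260:360],None,fx=6,fy=6,interpolation=cv2.INTER_CUBIC))
```

```text
(no output)
```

View pics/w2c.png

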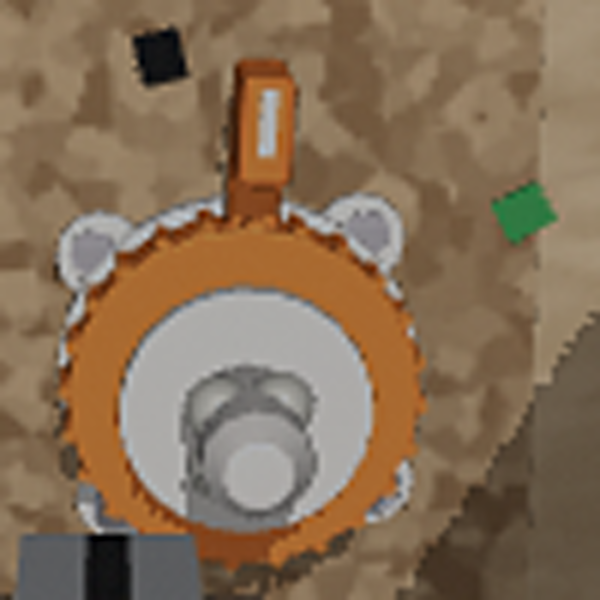

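Run:
```python
from h import *
np.set_printoptions(precision=4,suppress=True)
m=np.load('w2.npy',allow_pickle=True).item()
c=lambda x,y:(260+(x+.5)/6-.5,165+(y+.5)/6-.5)
tip=onz(m,c(260,476),.081);sh=onz(m,c(247,411),.048);tab=onz(m,c(269,125),.052);b=onz(m,c(160,57),.018);g=onz(m,c(523,212),.018)
print(tip,sh,tab,b,g)
mt=camera_model('top');ct=lambda x,y:(150+(x+.5)/4-.5,140+(y+.5)/4-.5)
print(tri([ray(m,c(260,476)),ray(mt,ct(553,253))]), tri([ray(m,c(269,125)),ray(mt,ct(533,333))]))
A=(sh+tip)/2
for p in(tab,b,g):
  d=p-A;print(np.degrees(np.arctan2(d[1],d[0])),np.hypot(*d[:2]))
m1=np.load('w1.npy',allow_pickle=True).item()
print(onz(m1,(270.2,220.5),.044))
```

```text
[ 0.5298 -0.2748  0.081 ] [ 0.5294 -0.2747  0.048 ] [ 0.4765 -0.2603  0.052 ] [ 0.4657 -0.2768  0.018 ] [ 0.5112 -0.2134  0.018 ]
(array([ 0.5283, -0.2744,  0.0848]), [np.float64(0.0004515775908498418), np.float64(0.000451577590849798)]) (array([ 0.4834, -0.2605,  0.0193]), [np.float64(0.001637993231054225), np.float64(0.001637993231054188)])
164.768867837221 0.05505220683486378
-178.1556674724694 0.06395871359794483
106.71445060805108 0.06409872768272613
[0.5108 0.0071 0.044 ]
```

Leg axis is at (0.5295, -0.2747). The tab is at about 165° and must reach about 107°. I'll lower to the black-mark side of the tab.

Emit:
{"api": "step_arm", "payload": {
  "commands": [
    [[1, 6, -3, 30, 0.045], [1, 0, 0, 38, 0], [1, 0, 0, 38, 0], [1, 0, 0, 38, 0], [1, 0, 0, 38, 0], [1, 0, 0, 25, 0], [1, 0, 0, 14, 0], [1, 0, 0, 0, 0]]
  ]
}}

```text
t: 4.0
tool_pos: [0.4665, -0.2882, 0.0267]
tcp_rot: [-0.412, -3.109, -0.006]
force: [0.1, 0.5, -0.5]
grip_width: 0.001
```

Run:
```python
from h import *
im=grab_frame('wrist');cv2.imwrite('pics/w3.png',im[:,:,::-1])
im=grab_frame('side');cv2.imwrite('pics/s3.png',cv2.resize(im[165:275,220:360],None,fx=5,fy=5,interpolation=2)[:,:,::-1])
s=read_state();print(s['tool_pos'],s['force'],s['joint_pos'])
```

```text
[ 0.46908664 -0.29076934  0.03101028] [ 0.18295467 -0.56475828  0.1099847 ] [-6.89812501e-01  9.29934639e-02  1.92896401e+00  1.34642504e-04
  1.11914397e+00 -1.99662744e+00]
```

View pics/w3.png

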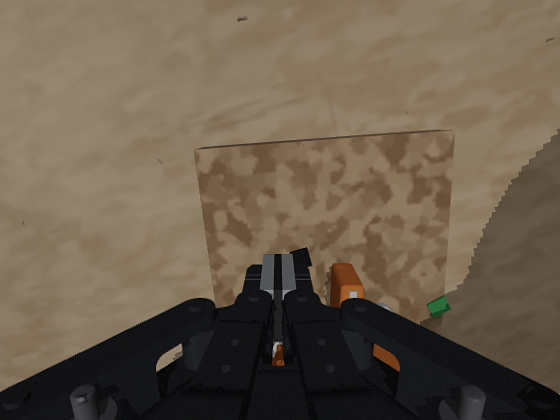

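View pics/s3.png

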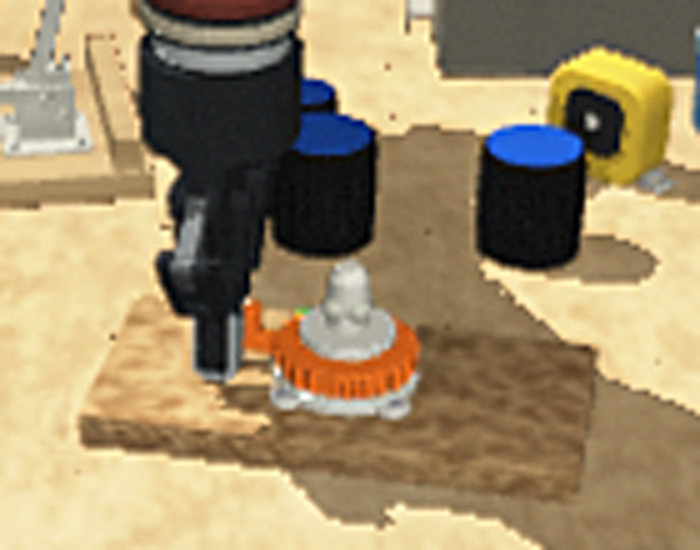

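Emit:
{"api": "step_arm", "payload": {
  "commands": [
    [[1, 0, 7, 0, 0], [1, 0, 7, 0, 0], [1, 1.4, 6.6, 0, 0.12], [1, 1.4, 6.6, 0, 0.12], [1, 1.4, 6.6, 0, 0.12], [1, 1.4, 6.6, 0, 0.12], [1, 1.4, 6.6, 0, 0.12], [1, 1.4, 6.6, 0, 0.12], [1, 0, 0, 0, 0], [1, 0, 0, 0, 0]]
  ]
}}

```text
t: 4.93
tool_pos: [0.487, -0.2409, 0.0317]
tcp_rot: [1.48, 2.768, -0.0]
force: [-0.2, 0.5, 0.1]
grip_width: -0.004
```

Run:
```python
from h import *
im=grab_frame('wrist');cv2.imwrite('pics/w4.png',im[:,:,::-1])
im=grab_frame('side');cv2.imwrite('pics/s4.png',cv2.resize(im[165:275,220:360],None,fx=5,fy=5,interpolation=2)[:,:,::-1])
s=read_state();p=s['tool_pos'];R=cv2.Rodrigues(s['tcp_rot'])[0];d=R.T@(np.array([.5295,-.2747,p[2]])-p);print(p,s['force'],'yaw',np.degrees(np.arctan2(R[1,1],R[0,1])),'axis in tool mm',d*1000)
```

```text
[ 0.48658762 -0.24123933  0.0312188 ] [ 0.28107448 -1.10708104  0.42871967] yaw 33.66785074734296 axis in tool mm [-51.63772296  17.16463586   0.09541615]
```

View pics/w4.png

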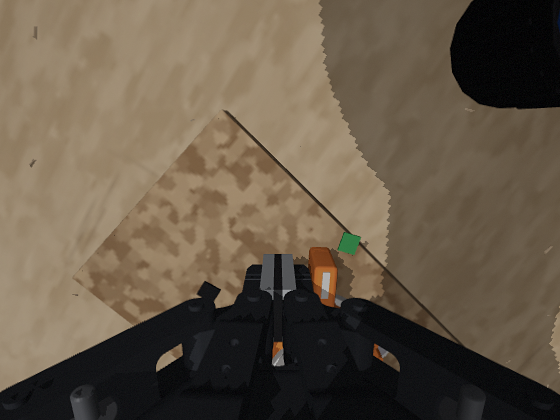

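View pics/s4.png

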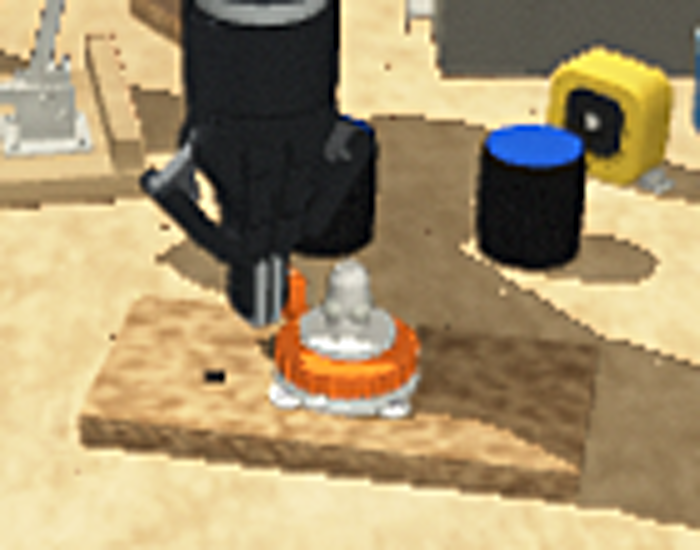

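Emit:
{"api": "step_arm", "payload": {
  "commands": [
    [[1, 1.5, 5.2, 0, 0.1], [1, 1.5, 5.2, 0, 0.1], [1, 1.5, 5.2, 0, 0.1], [1, 0, 0, 0, 0], [1, 0, 0, 0, 0]]
  ]
}}

```text
t: 5.45
tool_pos: [0.4978, -0.2301, 0.0306]
tcp_rot: [1.879, 2.517, 0.0]
force: [0.5, -0.2, 0.1]
grip_width: -0.005
```

Run:
```python
from h import *
im=grab_frame('wrist');cv2.imwrite('pics/w5.png',im[:,:,::-1])
s=read_state();p=s['tool_pos'];R=cv2.Rodrigues(s['tcp_rot'])[0];d=R.T@(np.array([.5295,-.2747,p[2]])-p);print(p,s['force'],'yaw',np.degrees(np.arctan2(R[1,1],R[0,1])),'axis in tool mm',d*1000)
```

```text
[ 0.49770341 -0.23007797  0.03049061] [ 0.69533166 -0.84930911  0.21995303] yaw 16.503905814582843 axis in tool mm [-5.18164129e+01  1.78103212e+01  2.21933834e-02]
```

View pics/w5.png

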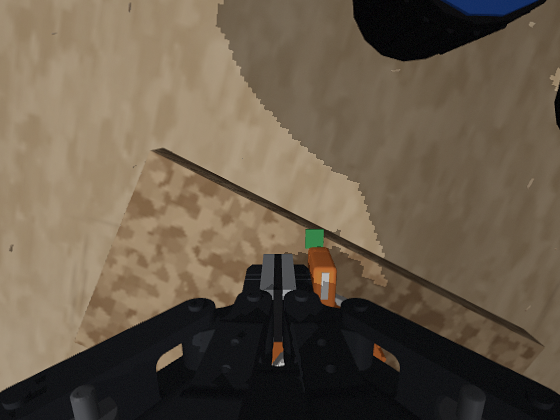

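Emit:
{"api": "step_arm", "payload": {
  "commands": [
    [[1, 0, -8, 0, 0], [1, 0, -8, -10, 0], [1, 0, 0, -40, 0], [1, 0, 0, -40, 0], [1, 0, 0, -40, 0], [1, 0, 0, -40, 0], [1, 0, 0, 0, 0], [1, 0, 0, 0, 0]]
  ]
}}

```text
t: 6.17
tool_pos: [0.4835, -0.2358, 0.2043]
tcp_rot: [1.878, 2.509, 0.0]
force: [-0.0, 0.5, -0.6]
grip_width: -0.001
```

Run:
```python
from h import *
m=camera_model('wrist');im=grab_frame('wrist');cv2.imwrite('pics/w6.png',im[:,:,::-1]);np.save('w6.npy',m,allow_pickle=True)
p=proj(m,(.5295,-.2747,.048)).astype(int);print(p,read_state()['tool_pos'])
x0,y0=max(p[0]-60,0),max(p[1]-75,0);print(x0,y0)
cv2.imwrite('pics/w6c.png',cv2.resize(im[y0:y0+120,x0:x0+120],None,fx=5,fy=5,interpolation=2)[:,:,::-1])
```

```text
[311 247] [ 0.48221526 -0.234908    0.20131423]
251 172
```

View pics/w6c.png

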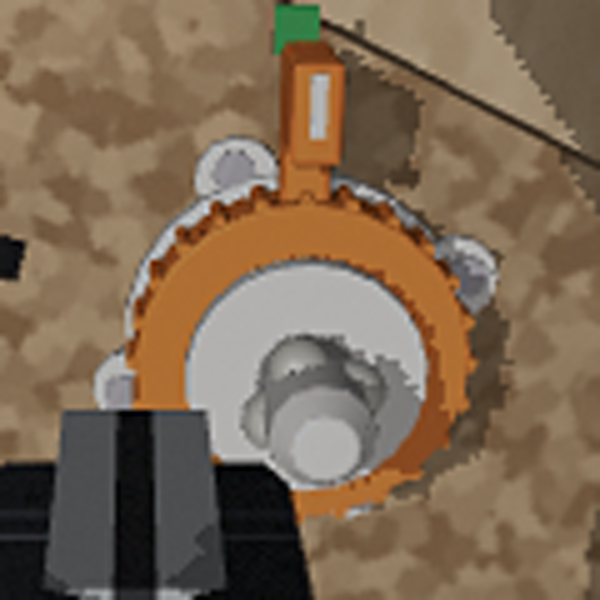

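Run:
```python
from h import *
np.set_printoptions(precision=4,suppress=True)
m=np.load('w6.npy',allow_pickle=True).item()
c=lambda x,y:(251+(x+.5)/5-.5,172+(y+.5)/5-.5)
tip=onz(m,c(327,449),.081);sh=onz(m,c(306,377),.048);tab=onz(m,c(319,110),.052);g=onz(m,c(297,30),.018)
inner=onz(m,c(316,165),.052);outer=onz(m,c(320,58),.052)
print(tip,sh,tab,g)
for A in (tip,sh,np.array([.5295,-.2747,0])):
  print([ (np.degrees(np.arctan2(*(p-A)[1::-1])).round(1),np.hypot(*(p-A)[:2]).round(4)) for p in (tab,g)])
m2=np.load('w2.npy',allow_pickle=True).item();c2=lambda x,y:(260+(x+.5)/6-.5,165+(y+.5)/6-.5)
print('tip2',tri([ray(m,c(327,449)),ray(m2,c2(260,476))]))
print('tabz', tri([ray(m,c(319,110)),ray(camera_model('top'),(0,0))])[1][0]*0)
```

```text
[ 0.5303 -0.2746  0.081 ] [ 0.5298 -0.2742  0.048 ] [ 0.5149 -0.222   0.052 ] [ 0.5114 -0.2135  0.018 ]
[(np.float64(106.3), np.float64(0.0549)), (np.float64(107.1), np.float64(0.064))]
[(np.float64(106.0), np.float64(0.0544)), (np.float64(106.9), np.float64(0.0635))]
[(np.float64(105.5), np.float64(0.0547)), (np.float64(106.5), np.float64(0.0639))]
tip2 (array([ 0.5303, -0.2749,  0.0802]), [np.float64(0.00018195052730743505), np.float64(0.00018195052730732414)])
tabz 0.0
```

The ring is locked: the tab is at about 106° against 107° for the green mark. Next, the foot.

Emit:
{"api": "step_arm", "payload": {
  "commands": [
    [[0.2, 32, 14, 0, 0], [0.2, 32, 14, 0, 0], [0.2, 32, 14, 0, 0], [0.2, 32, 14, 0, 0], [0.2, 32, 14, 0, 0], [0.2, 32, 13, 0, 0], [0.2, 32, 13, 0, 0], [0.2, 0, 0, 0, 0], [0.2, 0, 0, 0, 0], [0.2, 0, 0, 0, 0]]
  ],
  "grip_force": 80
}}

```text
t: 7.05
tool_pos: [0.5104, 0.0073, 0.1983]
tcp_rot: [-1.881, -2.513, 0.003]
force: [0.4, -0.0, -0.6]
grip_width: 0.799
```

```bash
cat > foot.py <<'E'
from h import *
import sys
np.set_printoptions(precision=4,suppress=True)
m=camera_model('wrist');im=grab_frame('wrist');cv2.imwrite(f'pics/{sys.argv[1]}.png',im[:,:,::-1])
s=read_state();p=s['tool_pos'];R=cv2.Rodrigues(s['tcp_rot'])[0]
print(p,'yaw',np.degrees(np.arctan2(R[1,1],R[0,1])),'grip',s['grip_width'],'F',s['force'])
for c,st in blobs(im,(105,120,70),(125,255,255),(100,0,460,420),60)[0]:
    X=onz(m,c,.044);print(c,st,X,'from tcp in tool mm',R.T@(X-p)*1000)
E
python3 foot.py w7
```

```text
[0.5106 0.0068 0.1988] yaw 16.294353380130115 grip 0.7993423323265739 F [ 0.0196 -0.3033  0.6582]
[279.53, 199.2] [260, 180, 40, 39, 1168] [0.5111 0.0072 0.044 ] from tcp in tool mm [  0.1259   0.9628 154.771 ]
[261.03, 302.85] [234, 279, 55, 49, 2068] [ 0.5238 -0.1026  0.044 ] from tcp in tool mm [-108.7763  -17.6182  154.7488]
[354.81, 341.61] [343, 322, 25, 40, 660] [ 0.6322 -0.1192  0.044 ] from tcp in tool mm [-155.1193   81.726   154.4659]
```

View pics/w7.png

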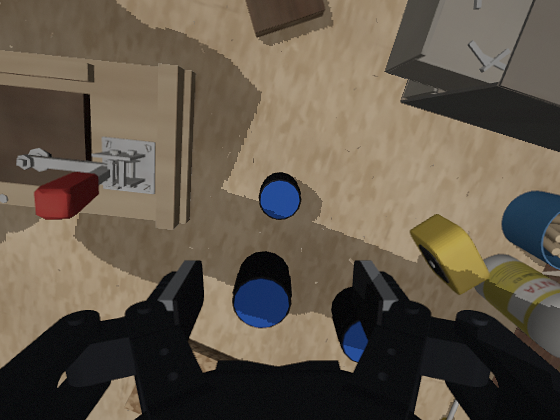

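The small foot at (279,199) is right under the TCP. I'll descend and grip it.

Emit:
{"api": "step_arm", "payload": {
  "commands": [
    [[0.2, 0, 1, 36, 0], [0.2, 0, 0, 36, 0], [0.2, 0, 0, 36, 0], [0.2, 0, 0, 36, 0], [0.2, 0, 0, 25, 0], [0.2, 0, 0, 14, 0], [0.2, 0, 0, 7, 0], [0.2, 0, 0, 0, 0]]
  ]
}}

```text
t: 7.77
tool_pos: [0.5106, 0.0069, 0.0081]
tcp_rot: [-1.884, -2.51, 0.004]
force: [-0.4, -0.0, -0.1]
grip_width: 0.802
```

Emit:
{"api": "step_arm", "payload": {
  "commands": [
    [[1, 0, 0, 0, 0], [1, 0, 0, 0, 0], [1, 0, 0, 0, 0], [1, 0, 0, 0, 0], [1, 0, 0, 0, 0], [1, 0, 0, 0, 0]]
  ],
  "grip_force": 80
}}

```text
t: 8.27
tool_pos: [0.5143, 0.0075, 0.0124]
tcp_rot: [1.881, 2.512, 0.002]
force: [-0.1, -1.4, 7.1]
grip_width: 0.444
```

```bash
python3 foot.py w8; python3 -c "
from h import *
im=grab_frame('side');cv2.imwrite('pics/s8.png',cv2.resize(im[140:250,220:360],None,fx=5,fy=5,interpolation=2)[:,:,::-1])"
```

```text
[0.5142 0.0075 0.0124] yaw 16.34245092298763 grip 0.44289755114875307 F [-0.6313 -1.1547  6.0518]
[277.49, 304.78] [231, 263, 95, 84, 6244] [0.5133 0.0083 0.044 ] from tcp in tool mm [  0.9934  -0.53   -31.5973]
```

View pics/w8.png

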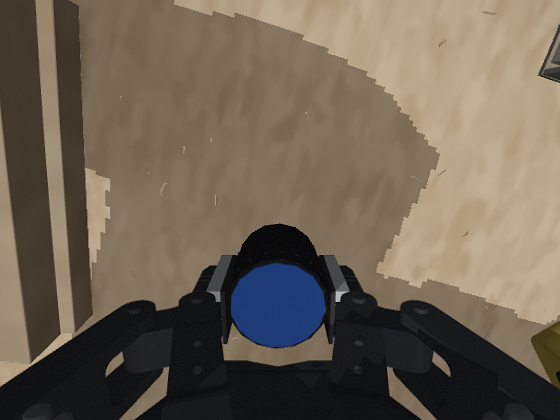

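View pics/s8.png

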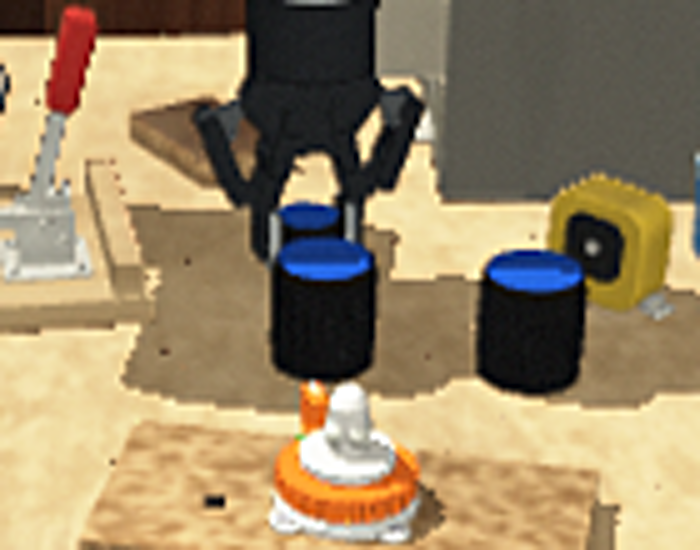

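Emit:
{"api": "step_arm", "payload": {
  "commands": [
    [[1, 0, 0, -15, 0], [1, 0, 0, -30, 0], [1, 0, 0, -40, 0], [1, 0, 0, -40, 0], [1, 0, 0, -25, 0], [1, 0, 0, 0, 0], [1, 0, 0, 0, 0]]
  ]
}}

```text
t: 8.95
tool_pos: [0.5137, 0.0079, 0.1628]
tcp_rot: [1.881, 2.511, 0.004]
force: [-1.2, 0.2, -1.1]
grip_width: 0.448
```

```bash
python3 foot.py w9; python3 -c "
from h import *
im=grab_frame('side');cv2.imwrite('pics/s9.png',cv2.resize(im[110:230,220:360],None,fx=5,fy=5,interpolation=2)[:,:,::-1])"
```

```text
[0.5123 0.008  0.1605] yaw 16.341392252755345 grip 0.4399694419119613 F [-1.2644 -0.0032 -0.8578]
[275.36, 306.82] [228, 262, 98, 89, 6665] [ 0.5378 -0.0814  0.044 ] from tcp in tool mm [-93.0049  -0.8036 116.4676]
[390.8, 375.35] [387, 367, 11, 18, 115] [ 0.6677 -0.1233  0.044 ] from tcp in tool mm [-169.6923  112.0469  116.5461]
```

View pics/w9.png

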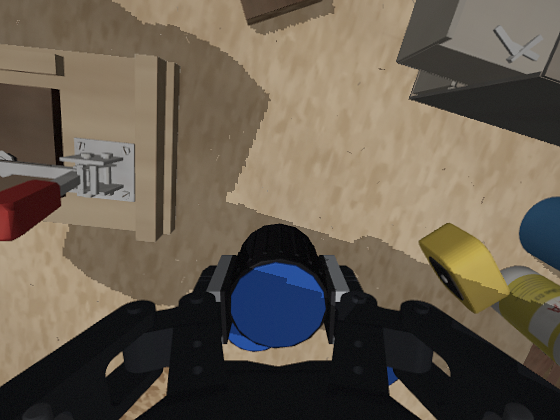

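View pics/s9.png

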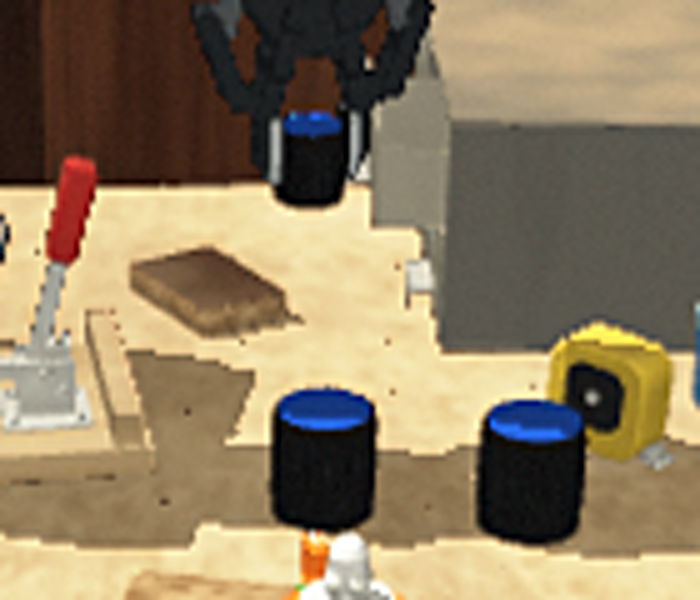

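Emit:
{"api": "step_arm", "payload": {
  "commands": [
    [[1, -35, -8, 0, 0], [1, -35, -8, 0, 0], [1, -35, -8, 0, 0], [1, -35, -8, 0, 0], [1, -35, -8, 0, 0], [1, -35, -8, 0, 0], [1, -35, -8, 0, 0], [1, -32, -6, 0, 0], [1, 0, 0, 0, 0], [1, 0, 0, 0, 0]]
  ]
}}

```text
t: 9.88
tool_pos: [0.5294, -0.2759, 0.1574]
tcp_rot: [-1.884, -2.508, -0.0]
force: [0.0, -0.5, -0.2]
grip_width: 0.44
```

```bash
python3 foot.py w10; python3 -c "
from h import *
s=read_state();p=s['tool_pos'];R=cv2.Rodrigues(s['tcp_rot'])[0];print('axis in tool',R.T@(np.array([.5299,-.2746,.081])-p)*1000)
im=grab_frame('side');cv2.imwrite('pics/s10.png',cv2.resize(im[150:270,220:360],None,fx=5,fy=5,interpolation=2)[:,:,::-1])
im=grab_frame('top');cv2.imwrite('pics/t10.png',cv2.resize(im[130:270,190:340],None,fx=4,fy=4,interpolation=2)[:,:,::-1])"
```

```text
[ 0.5296 -0.2748  0.1577] yaw 16.269379258384674 grip 0.44372209166614357 F [-0.3504  0.4497 -0.02  ]
[277.41, 304.43] [231, 262, 95, 85, 6256] [ 0.5523 -0.3586  0.044 ] from tcp in tool mm [-87.3405  -1.3628 113.3426]
axis in tool [-0.24204571  0.53572648 76.68244137]
```

View pics/w10.png

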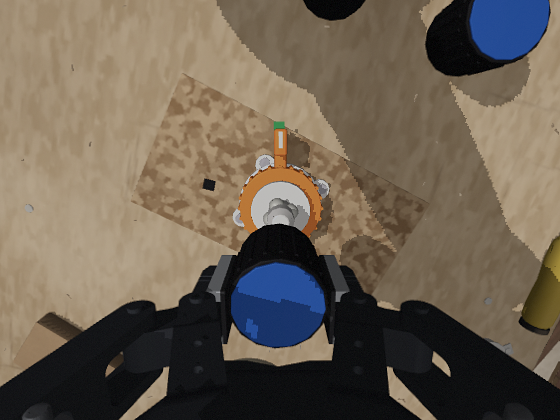

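View pics/s10.png

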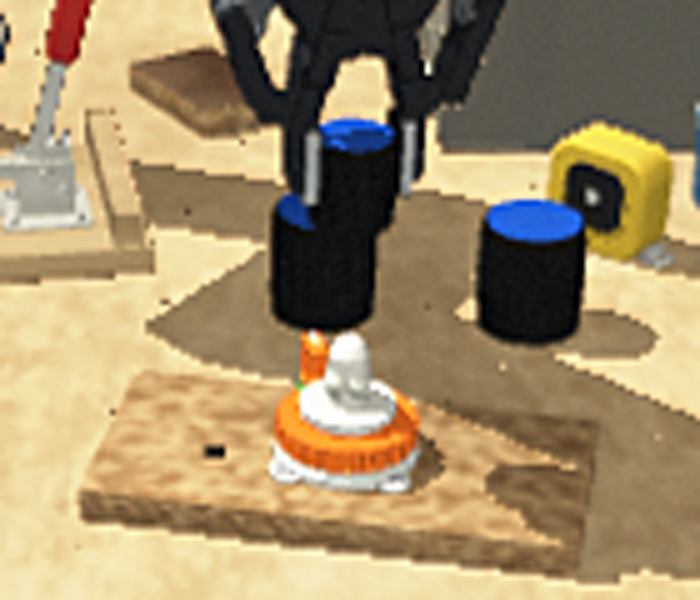

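Run:
```python
from h import *
np.set_printoptions(precision=4,suppress=True)
s=read_state();p=s['tool_pos'];R=cv2.Rodrigues(s['tcp_rot'])[0];m=camera_model('wrist');ms=camera_model('side')
X=onz(m,(277.41,304.43),p[2]+.0316);print(p,X,R.T@(X-p)*1000)
d=lambda q:(np.array(q)-[220,150]+.5)*5-.5
print('foot top',d(proj(ms,X)),'rim',d(proj(ms,X-[0,0,.044])),'tip',d(proj(ms,(.5299,-.2746,.081))),'sh',d(proj(ms,(.5299,-.2746,.048))))
im=grab_frame('side');b,l=blobs(im,(105,120,70),(125,255,255),(280,165,305,185),20);print(b,[d(x[0]) for x in b])
```

```text
[ 0.5301 -0.2738  0.1586] [ 0.5293 -0.2729  0.1902] [  1.1686  -0.5751 -31.5962]
foot top [355.4119 130.7305] rim [352.5937 216.5132] tip [349.9136 340.0283] sh [347.9516 399.4053]
[([291.16, 176.1], [284, 173, 15, 7, 82])] [array([357.8, 132.5])]
```

Emit:
{"api": "step_arm", "payload": {
  "commands": [
    [[1, -1.5, 0, 20, 0], [1, 0, 0, 20, 0], [1, 0, 0, 12, 0], [1, 0, 0, 8, 0], [1, 0, 0, 8, 0], [1, 0, 0, 7, 0], [1, 0, 0, 0, 0], [1, 0, 0, 0, 0]]
  ],
  "grip_force": 90
}}

```text
t: 10.75
tool_pos: [0.5313, -0.2768, 0.0854]
tcp_rot: [1.883, 2.514, 0.0]
force: [-0.2, 0.3, -1.3]
grip_width: 0.441
```

```bash
python3 foot.py w11; python3 -c "
from h import *
im=grab_frame('side');cv2.imwrite('pics/s11.png',cv2.resize(im[150:270,220:360],None,fx=5,fy=5,interpolation=2)[:,:,::-1])"
```

```text
[ 0.5316 -0.277   0.086 ] yaw 16.33332125675429 grip 0.44696009956987454 F [-0.0275  0.8256 -0.3854]
[277.39, 304.37] [231, 262, 95, 85, 6269] [ 0.5428 -0.3181  0.044 ] from tcp in tool mm [-42.5209  -0.9102  41.9926]
```

View pics/s11.png

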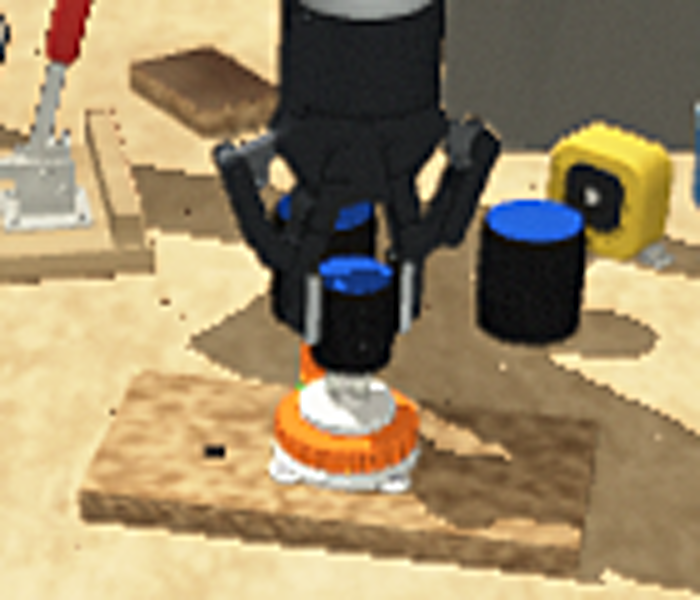

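Emit:
{"api": "step_arm", "payload": {
  "commands": [
    [[1, 1.5, -0.8, 2, 0], [1, 0, 0, 3, 0], [1, 0, 0, 3, 0], [1, 0, 0, 3, 0], [1, 0, 0, 3, 0], [1, 0, 0, 0, 0]]
  ],
  "grip_force": 100
}}

```text
t: 11.35
tool_pos: [0.531, -0.2757, 0.0724]
tcp_rot: [1.883, 2.513, 0.002]
force: [-0.2, 1.8, 5.8]
grip_width: 0.442
```

Emit:
{"api": "step_arm", "payload": {
  "commands": [
    [[1, 0, 0, 3, 0], [1, 0, 0, 3, 0], [1, 0, 0, 3, 0], [1, 0, 0, 0, 0]]
  ]
}}

```text
t: 11.68
tool_pos: [0.5295, -0.275, 0.061]
tcp_rot: [-1.882, -2.513, -0.0]
force: [1.1, 0.5, -1.9]
grip_width: 0.443
```

Emit:
{"api": "step_arm", "payload": {
  "commands": [
    [[1, 0, 0, 3, 0], [1, 0, 0, 3, 0], [1, 0, 0, 0, 0]]
  ]
}}

```text
t: 11.93
tool_pos: [0.5306, -0.2759, 0.0604]
tcp_rot: [-1.883, -2.514, 0.0]
force: [-8.8, 6.7, 21.8]
grip_width: 0.439
```

Emit:
{"api": "step_arm", "payload": {
  "commands": [
    [[1, 0, 0, 2, 0], [1, 0, 0, 0, 0], [1, 0, 0, 0, 0]]
  ]
}}

```text
t: 12.18
tool_pos: [0.5309, -0.2761, 0.0604]
tcp_rot: [-1.883, -2.515, 0.001]
force: [-12.4, 8.6, 30.0]
grip_width: 0.438
```

Emit:
{"api": "step_arm", "payload": {
  "commands": [
    [[1, 1, -1, -2.5, 0], [1, 0, 0, 0, 0], [1, 0, 0, 0, 0]]
  ]
}}

```text
t: 12.43
tool_pos: [0.5304, -0.276, 0.0605]
tcp_rot: [1.881, 2.511, 0.0]
force: [-3.1, 2.7, 14.9]
grip_width: 0.441
```

```bash
python3 foot.py w12; python3 -c "
from h import *
im=grab_frame('side');cv2.imwrite('pics/s12.png',cv2.resize(im[150:270,220:360],None,fx=5,fy=5,interpolation=2)[:,:,::-1])"
```

```text
[ 0.5304 -0.276   0.0605] yaw 16.335542069888373 grip 0.43706887135603356 F [-2.1889  3.0091 14.763 ]
[277.39, 304.41] [231, 262, 95, 85, 6266] [ 0.5377 -0.303   0.044 ] from tcp in tool mm [-27.9356  -0.6307  16.5531]
```

View pics/s12.png

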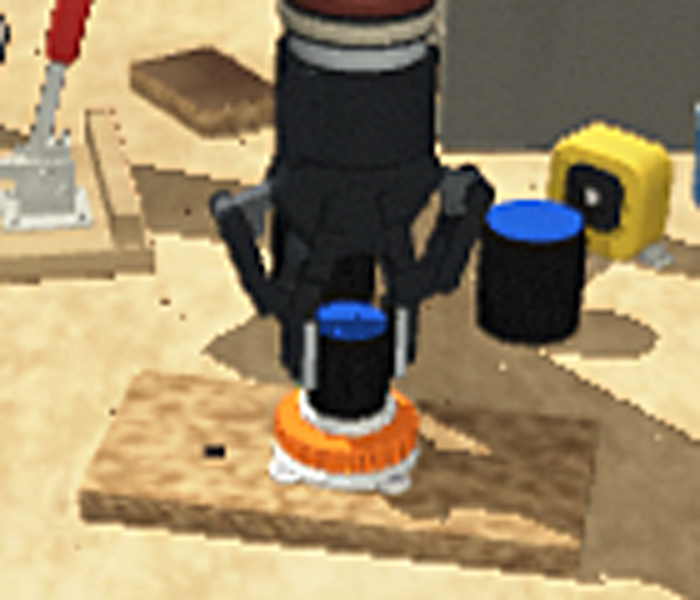

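View pics/w12.png

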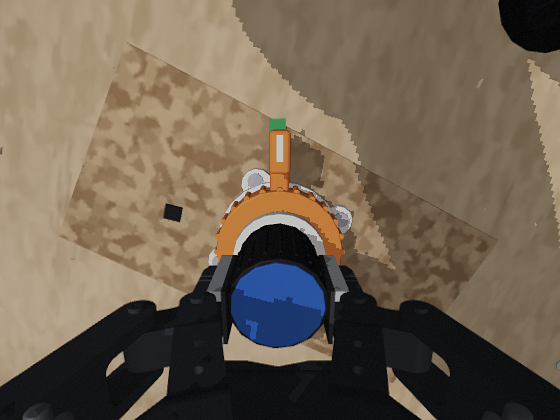

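Emit:
{"api": "step_arm", "payload": {
  "commands": [
    [[1, 0, 0, 0, 0], [1, 0, 0, 0, 0], [1, 0, 0, 0, 0], [1, 0, 0, 0, 0]]
  ]
}}

```text
t: 12.87
tool_pos: [0.5304, -0.276, 0.0605]
tcp_rot: [1.881, 2.512, 0.0]
force: [-3.1, 3.4, 13.9]
grip_width: 0.439
```

```bash
python3 -c "
from h import *
s=read_state();print(s['force'],s['tool_pos'],s['t']);job_done()"
```

```text
[-3.09866218  3.35818078 13.85022302] [ 0.53044547 -0.27596996  0.06050696] 12.8667
the job is handed in; nothing more can be done
```

I turned the lock ring to the green mark, pressed the smallest black foot onto the stud until it clicked, and handed the job in at 12.9 s, still gripping the foot and pressing it down. `job_done()` gives no verdict, so the figures below are from my own last checks.

- **Ring:** the wrist camera put the tab at about 106°, with the green mark at about 107°, so it is at or just past the mark. The last picture still shows it there with the foot on. The tab started about 17° off the black mark, already towards green, so I pushed it from there rather than from the mark itself.
- **Foot seating:** the foot took about 6 N at the balls, then dropped in. The tool stayed at 60.5 mm while I pressed with up to 30 N, so I took the rim to be on the shoulder; the side view agrees. That height is within about 0.2 mm of the one expected from the grasp.
- **Hold at hand-in:** about 14 N downward, with roughly 4.5 N of sideways force left over. The grip was set to 100 N, and the foot had not slipped in the fingers.
- **Centring:** the foot is about 1 mm from the leg's axis by the arm and wrist camera. While I was lining it up, the side camera put it 1–2 mm further in +x. I split the difference, and both readings are within the 4 mm limit.
- **Other objects:** I did not re-measure the tape measure, masking tape or sanding block. The arm stayed well away from them.

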